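# Dry-stack the blanks and open the hardener bottle

## Task

We are about to glue up a block. First stack the two pale plywood blanks (either order) squarely on the dark one, leaving the dark one where it lies and letting go of the pile; then open the blue hardener bottle: press its red safety cap down, keep it pressed while turning it anticlockwise (seen from above) about a sixth of a turn, and lift it off. Finish while still holding the cap, level and still, straight above the bottle and a few centimetres clear of it, and do not disturb the pile, the caddy, the dustpan, the bowl or the loose bracket.

Things in the scene. Friction and masses are not known exactly. Their poses are not given: they have to be found in the camera images.
- blank_dark_center (a point): dark brown plywood blank, loose, 90 x 60 x 15 mm, about 55 g; the point is its centre, x along the 90 mm length, y along the 60 mm width, z up; the base of the pile
- blank_a_center (a point): pale plywood blank, loose, 90 x 60 x 15 mm, about 55 g; the point is its centre, x along the 90 mm length, y along the 60 mm width, z up
- blank_b_center (a point): pale plywood blank, loose, 90 x 60 x 15 mm, about 55 g; the point is its centre, x along the 90 mm length, y along the 60 mm width, z up
- cap_center (a point): red round ribbed safety cap of the bottle, 54 mm across, 30 mm tall, about 30 g, loose but locked on the neck at the start; the point is on its axis half-way up (15 mm under its flat top, 140 mm above the bench when locked), z up. A spring in the neck pushes it up into locking notches: about 7 N at rest, 0.8 N more per mm pressed; it bottoms at 7.5 mm (13 N)
- cap: the same cap, origin at the centre of its open underside. Pressed down 4 to 7.5 mm it turns anticlockwise (from above); 45 to 75 degrees from locked (60 is the middle, stop near 80) its three inner lugs meet gaps and it lifts straight off, clear of the neck after 35 mm. It cannot be turned clockwise or unpressed, nor lifted unturned
- mouth (a point): centre of the mouth (top rim of the white neck, 34 mm across) of the blue bottle; level, z up. The locked cap's centre lies 3.5 mm below this point, its flat top 11.5 mm above; the locked cap's x axis lies along this x axis
- bottle: blue plastic hardener bottle, 80 mm across, 143.5 mm tall without its cap, fixed upright to the bench by a zinc clip with a 110 x 100 mm foot plate: it does not move or turn; origin under its centre
- caddy: yellow plastic tool caddy, 300 x 180 mm, bar handle along x up to 159 mm high; origin under its centre; bystander, to be left where it is
- dustpan: stainless steel dustpan, pan 200 x 220 mm, up to 40 mm high, handle to its -x reaching 220 mm from the origin; origin under the pan's centre; bystander, to be left where it is
- bowl: brown ceramic bowl, 120 mm across, 50 mm tall; origin under its centre; bystander, to be left where it is
- bracket: loose zinc angle bracket, legs 50 mm, 40 mm wide, one leg on the bench along its +x, one upright; origin at the corner; bystander, to be left where it is
Mind the look-alikes: they are no part of the job. What is shaped like the part that bears blank_a_center but pink is not meant.

How it is judged:
By the outcome, as a careful person would: the job done as asked, in the order asked, and still so for the second after the job is handed in, while the arm keeps its last pose, push and grip.
It also fails if it takes over 72 s, if anything falls off the work surface, if the arm or the gripper's body presses on something with over 40 N, if the wrist force passes 120 N, or if a joint passes its speed limit or range.

## Robot

A 7-joint arm with a two-finger parallel gripper is mounted at the origin on the work surface. World frame = base frame: x ahead of the robot, y to its left, z up, the work surface at z = 0. Lengths are in m, angles in rad, forces in N, time in s.
With the tool pointing down it reaches from about 0.375 to 0.925 m from the base axis. Payload 3.1 kg.
Tool frame: the origin (TCP) lies at the very end of the fingers, on their centre line; the grasp point (between the pads) lies r.grip_depth behind it (r.grip_depth is the distance from the TCP to the grasp point, in m); y points along the fingers, z is the direction in which the jaws open and shut, and the axes are right-handed (so a half turn about y gives the same grasp; the last joint's range is limited). The gripper opens to 85 mm and grips with 20 to 120 N. Pads are 22 mm wide; open, the fingers measure 114 mm over their backs; the gripper's body (76 mm by 85 mm) begins 54 mm behind the grasp point. The pads swing forward as they close: fully open they stand 13 mm farther back than shut.
Start: joints at [-1.361, 0.383, 0.044, 1.598, -0.018, 1.161, -0.05], TCP at [0.197, 0.619, 0.231] pointing down, gripper open.
Joint ranges: [-2.61, 2.61], [-0.41, 2.15], [-1.48, 1.57], [0, 2.5], [-1.57, 4.71], [0.05, 1.97], [-2.85, 2.85]. Speed limits (rad/s): [2.79, 2.79, 3.14, 3.14, 3.14, 3.14, 3.14].

## Interface

Orientations are given as a unit quaternion [w, x, y, z].
In Python, from workcell import telemetry, cams, r gives the robot as it stands.
- The arm moves only by the tool move_arm, never from a script. Its argument "motion" is a list of rows, each a list of 3 entries, a list of its own where there are three numbers: the shift along the tool's x, y, z in units of 25 mm (1.0 is 25 mm), then the turn about the tool's y in units of 6 degrees (1.0 is 6 degrees), then the finger opening in mm, from 0 to 85.4. In form: [[[dx, dy, dz], twist, jaw], ...]. A call has 1 to 12 rows; each row is the pose to reach, as a shift and turn from the pose commanded when the call began, along the tool's axes at that moment; what a row does not reach only later rows make up. A row lasts 1/12 s, in which the tool goes at most 41.7 mm and 7.16 degrees, less where a joint would pass 70% of its speed; a pose out of reach is approached as far as the arm can. A call with a gripper value outside its range is refused whole. The fingers move at their own pace and stop on an object; "squeeze" is the grip in N (left out, the last holds). Time passes only in rows, so rows that repeat a pose let the fingers close. It gives the time, the measured TCP pose, the force and the opening at its end, in the units of the state.
- telemetry.get_state(): the state, without advancing time (a new reading comes with each control period).
- cams.get_image(name): name is "side" or "top" or "wrist"; returns the picture (400x640x3 uint8, blue, green, red); there is no depth.
- cams.camera_params(name): a dict with "fx", "fy", "cx", "cy" (pixels), "k1" (the pictures are not rectified: a ray, as slopes to the right and down, at radius r is drawn at 1 + k1 r^2 times it, then the intrinsics apply), "rvec" (rotation vector, rad) and "tvec" (3), from world to camera coordinates, as OpenCV has them; the wrist camera has in their place "tool_from_camera" (4x4, takes a point from camera to tool coordinates, whose origin is the TCP and whose axes are the tool frame's). Camera axes: x right, y down, z forward; pixel columns grow to the right and rows downward; lengths in m; the calibration is good to about 2 mm. A picture is of the moment at which its call begins: read the wrist's pose just before it. camera_params takes no time and is no camera call.
- r.close_job(): hands the job in, once; it reports no verdict.
The state is a dict: "clock": time; "q": joint angles; "dq": joint speeds; "tau": joint torques, N m; "tool_pos": TCP position; "orientation": TCP orientation; "contact_force": force on the tool from outside, world axes, zero at the start; "ft_torque": the same for the moment, N m; "width": finger opening in m.
Only numpy, scipy, OpenCV 4.12 (cv2) and the standard library are available. Lean on these libraries where they do the work, as an engineer would, in place of code of your own. Each camera call takes 0.05 s, during which the arm holds its last target. There are 200 camera calls.

## Working session

There is one attempt and no reset: what is moved stays moved. The work goes in short steps, Python scripts to look and compute and a tool call to move; the robot and the scene stay as the last step left them, time stands still between calls to the robot, and variables do not carry over. Pictures are saved under pics/ and viewed, about 8 in all and at most 12, crops included, and the job is handed in when it is done.

Besides the shell and the picture viewer there is one more tool, called after "Call:" in YAML: its name, and indented under it one key for each argument. move_arm: Moves the arm, as the interface text tells. Its arguments: {"type":"object","properties":{"motion":{"type":"array","items":{"type":"array"}},"squeeze":{"type":"number"}},"required":["motion"]}

```bash
mkdir -p pics; ls
cat > h.py <<'E'
import numpy as np, cv2
from scipy.spatial.transform import Rotation as R
from workcell import telemetry, cams, r
def RT(q): return R.from_quat([q[1],q[2],q[3],q[0]]).as_matrix()
def cam(name,st=None):
    p=cams.camera_params(name)
    if name=='wrist':
        T=np.array(p['tool_from_camera']); A=np.eye(4); A[:3,:3]=RT(st['orientation']); A[:3,3]=st['tool_pos']; M=A@T
        return p,M[:3,:3],M[:3,3]
    Rc=cv2.Rodrigues(np.array(p['rvec'],float))[0]; return p,Rc.T,-Rc.T@np.array(p['tvec'],float).ravel()
def ray(C,uv):
    p,Rw,o=C; d=(np.array(uv,float)-[p['cx'],p['cy']])/[p['fx'],p['fy']]; x=d.copy()
    for _ in range(20): x=d/(1+p['k1']*(x@x))
    v=Rw@np.r_[x,1]; return o,v/np.linalg.norm(v)
def onz(C,uv,z):
    o,v=ray(C,uv); return o+v*(z-o[2])/v[2]
def tri(rays):
    A=np.zeros((3,3));b=np.zeros(3)
    for o,v in rays: P=np.eye(3)-np.outer(v,v);A+=P;b+=P@o
    x=np.linalg.solve(A,b); return x,[np.linalg.norm(np.cross(x-o,v)) for o,v in rays]
def pix(C,X):
    p,Rw,o=C; c=Rw.T@(np.array(X)-o); x=c[:2]/c[2]; x=x*(1+p['k1']*(x@x)); return x*[p['fx'],p['fy']]+[p['cx'],p['cy']]
def snap(name,fn):
    st=telemetry.get_state(); im=cams.get_image(name); cv2.imwrite('pics/'+fn,im); np.save('pics/'+fn+'.npy',np.r_[st['tool_pos'],st['orientation']]); return st,im
def load(name,fn):
    a=np.load('pics/'+fn+'.npy'); return cv2.imread('pics/'+fn),cam(name,dict(tool_pos=a[:3],orientation=a[3:]))
E
python3 - <<'E'
from h import *
st,_=snap('top','t0.png');snap('side','s0.png');snap('wrist','w0.png')
print(st,r.grip_depth); print(RT(st['orientation']).round(3))
for n in('top','side','wrist'):print(cams.camera_params(n))
cv2.imwrite('pics/ts0.png',np.vstack([cv2.imread('pics/t0.png')[:,:],cv2.imread('pics/s0.png')])[:, :][:800])
E
```

```text
pics
{'clock': 0.0, 'q': array([-1.36081262,  0.38384811,  0.04384861,  1.59959482, -0.01790264,
        1.16119294, -0.04992844]), 'dq': array([ 9.21751320e-04, -4.36534986e-04, -1.54657486e-03, -5.57258213e-04,
        4.64809200e-05,  5.32238953e-04,  1.30791390e-04]), 'tau': array([ 4.86716763e-04, -4.33447731e+01,  1.02488995e+00, -2.49522704e+01,
        1.06504819e-02,  1.11963507e-02,  7.14351756e-06]), 'tool_pos': array([0.19664179, 0.61854366, 0.22986927]), 'orientation': array([-0.69781902,  0.69968408, -0.10846856,  0.10828379]), 'contact_force': array([-0.68512115,  0.39738761, -0.28827928]), 'ft_torque': array([ 0.03410635, -0.01783665,  0.03687295]), 'width': 0.0854436445787525} 0.0187
[[ 0.953 -0.001  0.303]
 [-0.303 -0.003  0.953]
 [ 0.    -1.    -0.003]]
{'fx': 469.80034296644766, 'fy': 469.80034296644766, 'cx': 318.7890817864652, 'cy': 202.558269520492, 'k1': -0.1416092504351325, 'rvec': array([ 2.12572381, -2.15329651,  0.13199643]), 'tvec': array([0.01413233, 0.57324648, 1.40261334])}
{'fx': 464.3040001321353, 'fy': 464.3040001321353, 'cx': 322.0830411614457, 'cy': 191.46072987135227, 'k1': 0.013426288772398935, 'rvec': array([ 0.26610522, -2.63064746,  1.53154491]), 'tvec': array([0.56682773, 0.143914  , 1.39310613])}
{'fx': 343.0346158171198, 'fy': 343.0346158171198, 'cx': 319.71591697088115, 'cy': 202.22904709708763, 'k1': -0.05197655384815874, 'tool_from_camera': array([[-7.13769640e-04,  9.49771807e-01,  3.12942493e-01,
        -8.07581501e-02],
       [-9.34137431e-05, -3.12942635e-01,  9.49772024e-01,
        -1.42715364e-01],
       [ 9.99999741e-01,  6.48685307e-04,  3.12090692e-04,
         4.29289205e-04],
       [ 0.00000000e+00,  0.00000000e+00,  0.00000000e+00,
         1.00000000e+00]])}
```

View pics/t0.png

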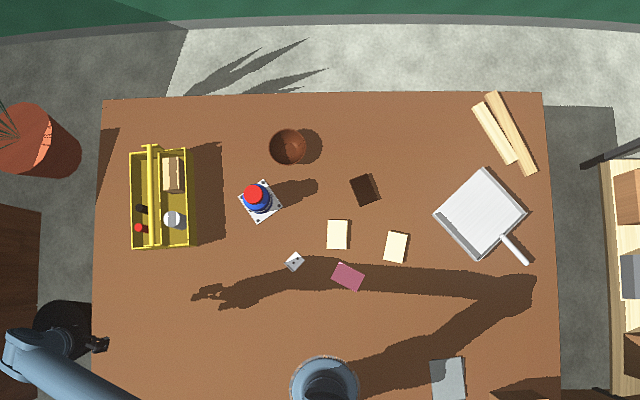

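View pics/s0.png

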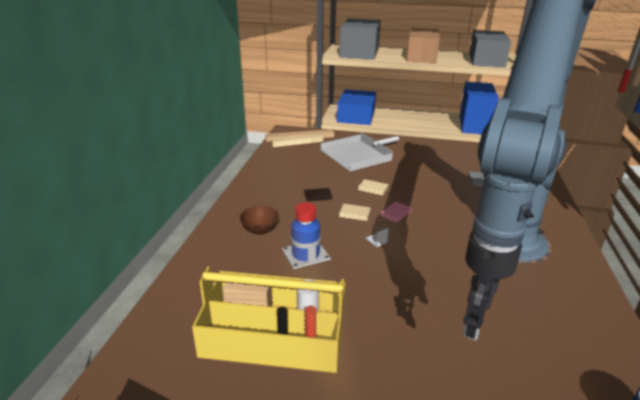

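Top view: dark blank at (365,190), pale blanks at (338,234) and (396,247), pink decoy at (348,276), bracket at (293,262), and the red cap on the bottle at (256,195). The bowl (288,146) is also brown. The caddy has red and black handles, and there are wood offcuts at (505,135).

```bash
cat > m0.py <<'E'
from h import *
t,Ct=load('top','t0.png');s,Cs=load('side','s0.png')
def blob(im,seed,tol):
    ff=np.zeros((402,642),np.uint8); cv2.floodFill(im.copy(),ff,tuple(seed),0,(tol,)*3,(tol,)*3,4|cv2.FLOODFILL_FIXED_RANGE|cv2.FLOODFILL_MASK_ONLY|(255<<8))
    c=max(cv2.findContours(ff[1:-1,1:-1],cv2.RETR_EXTERNAL,cv2.CHAIN_APPROX_NONE)[0],key=cv2.contourArea); return c
for n,a,b,tol in [('dark',(365,190),(318,195),22),('P1',(338,234),(355,213),45),('P2',(396,247),(373,187),45),('pink',(348,276),(396,212),40)]:
    print(n,t[a[1],a[0]],s[b[1],b[0]])
    ca=blob(t,a,tol); cb=blob(s,b,tol)
    ra=cv2.minAreaRect(ca); box=cv2.boxPoints(ra)
    W=np.array([onz(Ct,p,.015) for p in ca[:,0]])[:,:2]
    rw=cv2.minAreaRect((W*1000).astype(np.float32))
    M=cv2.moments(cb); ub=(M['m10']/M['m00'],M['m01']/M['m00'])
    x,e=tri([ray(Ct,ra[0]),ray(Cs,ub)])
    print('  top rect',rw,'side@15',onz(Cs,ub,.015).round(4),'tri',x.round(4),np.round(e,4))
def red(im,lo,hi):
    x0,y0=lo;x1,y1=hi; q=im[y0:y1,x0:x1].astype(int); m=((q[...,2]>130)&(q[...,1]<70)&(q[...,0]<70)).astype(np.uint8)
    c=max(cv2.findContours(m,cv2.RETR_EXTERNAL,cv2.CHAIN_APPROX_NONE)[0],key=cv2.contourArea); return c[:,0]+np.array(lo)
ct=red(t,(235,175),(285,225)); cs=red(s,(290,195),(325,225))
u=cv2.minEnclosingCircle(ct)[0]; print('cap top',cv2.boundingRect(ct),u,onz(Ct,u,.155), 'side',cv2.boundingRect(cs))
M=cv2.moments(cs); v=(M['m10']/M['m00'],M['m01']/M['m00']); print(tri([ray(Ct,u),ray(Cs,v)]), onz(Cs,v,.14))
for n,u in [('bracket',(293,262)),('bowl',(288,146)),('pan',(480,213)),('caddy',(160,198))]: print(n,onz(Ct,u,.02).round(3))
for k in('t','s'):
  pass
z=lambda im,x,y,w,h:cv2.resize(im[y:y+h,x:x+w],(800,int(800*h/w)),interpolation=cv2.INTER_CUBIC)
cv2.imwrite('pics/c0.png',z(t,230,170,200,140))
E
python3 m0.py
```

```text
dark [31 45 64] [28 34 48]
  top rect ((616.5087890625, -134.6253662109375), (91.1451644897461, 65.40953826904297), 20.910518646240234) side@15 [ 0.6168 -0.1151  0.015 ] tri [ 0.6196 -0.1357  0.0027] [0.0013 0.0013]
P1 [225 250 254] [149 192 217]
  top rect ((478.0048522949219, -46.646820068359375), (59.06581115722656, 86.94696807861328), 89.20037841796875) side@15 [ 0.4786 -0.0302  0.015 ] tri [ 0.4795 -0.0467  0.0046] [0.0008 0.0008]
P2 [224 250 254] [154 199 222]
  top rect ((435.5240478515625, -226.3194580078125), (59.73638153076172, 89.4070053100586), 76.80097198486328) side@15 [ 0.4379 -0.2083  0.015 ] tri [ 0.4375 -0.2278  0.0042] [0.0016 0.0016]
pink [124 107 177] [ 75  66 106]
  top rect ((455.25140380859375, -2.5888671875), (974.5848999023438, 1483.47216796875), 0.1966283619403839) side@15 [0.3352 0.2522 0.015 ] tri [ 0.3933  0.0008 -0.183 ] [0.0613 0.0613]
cap top (244, 185, 19, 19) (252.8249969482422, 194.0500030517578) [0.58425876 0.19245467 0.155     ] side (296, 202, 20, 19)
(array([0.58689895, 0.19484872, 0.14027218]), [np.float64(0.00023476429109012305), np.float64(0.00023476429109026449)]) [0.5872415  0.19438798 0.14      ]
bracket [0.393 0.088 0.02 ]
bowl [0.76  0.103 0.02 ]
pan [ 0.536 -0.499  0.02 ]
caddy [0.598 0.514 0.02 ]
```

View pics/c0.png

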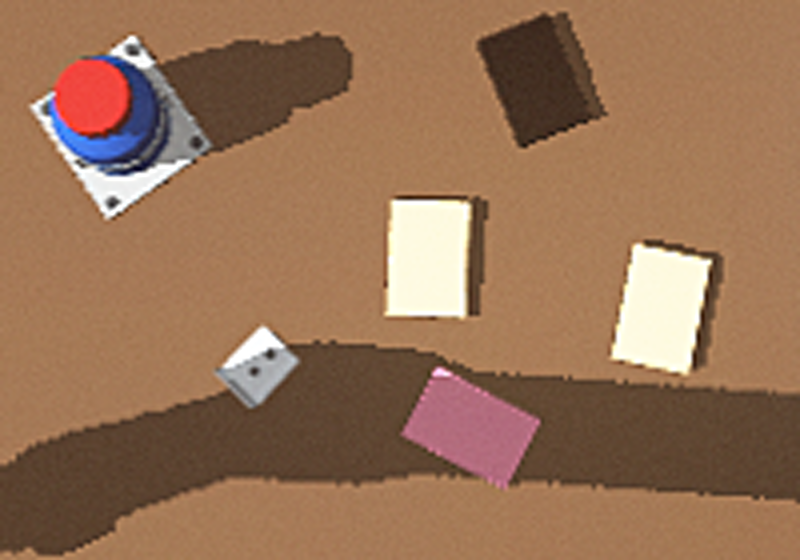

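The crop confirms the choice: the two cream blanks are the pale ones (crop (428,258) and (662,310)), the pink one at (470,427) is the decoy, and the dark base is at (540,80).

```bash
cat >> h.py <<'E'
def go(pos,jaw,st=None):
    st=st or telemetry.get_state(); M=RT(st['orientation']); d=M.T@(np.array(pos)-st['tool_pos'])/.025
    y=np.degrees(np.arctan2(M[1,2],M[0,2])); t=-((jaw-y+90)%180-90)/6
    print('shift',d.round(2),'twist',round(t,2),'from jaw yaw',round(y,2),'tilt',M[2].round(4),'tcp',np.round(st['tool_pos'],4))
E
python3 - <<'E'
from h import *
go((.478,-.05,.25),89.2)
E
```

```text
shift [ 18.83  -0.74 -22.09] twist -2.81 from jaw yaw 72.37 tilt [ 1.0e-04 -1.0e+00 -2.1e-03] tcp [0.1967 0.6187 0.2302]
```

Call:
move_arm:
  motion:
    - [[1, -0.74, -1], 0, 85]
    - [[3, -0.74, -3.5], -1, 85]
    - [[5, -0.74, -5.5], -2, 85]
    - [[6.5, -0.74, -7.5], -2.8, 85]
    - [[8, -0.74, -9.3], -2.8, 85]
    - [[9.3, -0.74, -10.9], -2.8, 85]
    - [[10.6, -0.74, -12.4], -2.8, 85]
    - [[11.9, -0.74, -13.9], -2.8, 85]
    - [[13.2, -0.74, -15.4], -2.8, 85]
    - [[14.5, -0.74, -16.9], -2.8, 85]
    - [[15.8, -0.74, -18.4], -2.8, 85]
    - [[17, -0.74, -19.9], -2.8, 85]

```text
clock: 1.15
tool_pos: [0.3897, 0.163, 0.2497]
orientation: [0.707, -0.707, 0.005, -0.005]
contact_force: [2.0, 0.6, 0.6]
width: 0.0854
```

Run:
```python
from h import *
go((.478,-.05,.25),89.2)
```

```text
shift [ 3.66 -0.02 -8.47] twist -0.0 from jaw yaw 89.17 tilt [-0.e+00 -1.e+00  5.e-04] tcp [0.3897 0.163  0.2497]
```

Call:
move_arm:
  motion:
    - [[1, 0, -1.5], 0, 85]
    - [[1.6, 0, -3], 0, 85]
    - [[2, 0, -4.5], 0, 85]
    - [[2.6, 0, -6], 0, 85]
    - [[3.3, 0, -7.5], 0, 85]
    - [[3.66, 0, -8.47], 0, 85]
    - [[3.66, 0, -8.47], 0, 85]
    - [[3.66, 0, -8.47], 0, 85]
    - [[3.66, 0, -8.47], 0, 85]

```text
clock: 1.9
tool_pos: [0.4774, -0.047, 0.2493]
orientation: [0.707, -0.707, 0.005, -0.004]
contact_force: [0.1, 0.0, 0.1]
width: 0.085
```

Run:
```python
from h import *
go((.478,-.05,.25),89.2)
snap('wrist','w1.png')
```

```text
shift [ 0.02 -0.03 -0.12] twist 0.0 from jaw yaw 89.21 tilt [-1.3e-03 -1.0e+00  6.0e-04] tcp [ 0.4774 -0.047   0.2493]
```

View pics/w1.png

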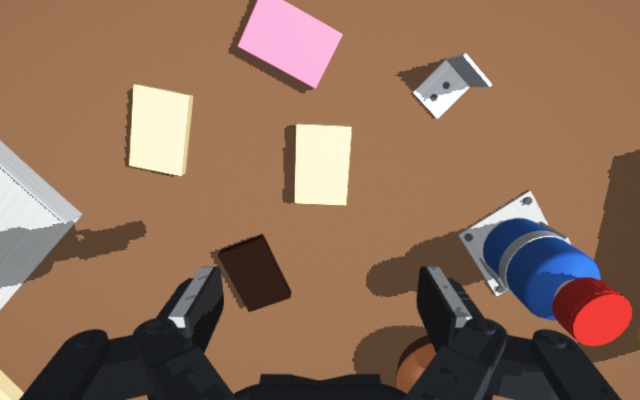

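Wrist view: P1 is at (322,165), P2 (160,130), dark (255,272), pink (290,40), bracket (452,85) and cap (592,310). The second view comes from a shifted place.

Call:
move_arm:
  motion:
    - [[-0.8, 0, -1.2], 0, 85]
    - [[-1.6, 0, -2.4], 0, 85]
    - [[-2.4, 0, -3.6], 0, 85]
    - [[-2.4, 0, -3.6], 0, 85]
    - [[-2.4, 0, -3.6], 0, 85]
    - [[-2.4, 0, -3.6], 0, 85]

```text
clock: 2.45
tool_pos: [0.417, -0.1352, 0.2498]
orientation: [0.708, -0.707, 0.004, -0.004]
contact_force: [-0.3, 1.5, -0.2]
width: 0.0847
```

```bash
cat > m1.py <<'E'
from h import *
snap('wrist','w2.png')
def tops(fn):
    im,C=load('wrist',fn); hsv=cv2.cvtColor(im,cv2.COLOR_BGR2HSV); out={}
    i=im.astype(int)
    for n,m,zt in [('pale',(i.min(2)>140)&(hsv[...,1]>20)&(i[...,2]>220),.015),('dark',(i.max(2)<62)&(i[...,2]-i[...,0]>15),.015),('red',(i[...,2]>140)&(i[...,1]<60),.155)]:
        m=cv2.morphologyEx(m.astype(np.uint8),cv2.MORPH_OPEN,np.ones((3,3)))
        for c in cv2.findContours(m,cv2.RETR_EXTERNAL,cv2.CHAIN_APPROX_NONE)[0]:
            a=cv2.contourArea(c)
            if a<1200: continue
            W=np.array([onz(C,p,zt)[:2] for p in c[:,0]])*1000; rw=cv2.minAreaRect(W.astype(np.float32))
            uv=pix(C,np.r_[np.array(rw[0])/1000,zt])
            print(fn,n,int(a),'px',uv.round(1),'rect',np.round(rw[0],1),np.round(rw[1],1),round(rw[2],1))
            out.setdefault(n,[]).append((uv,C))
    return out
a=tops('w1.png');b=tops('w2.png')
for n in a:
    for p in a[n]:
        for q in b.get(n,[]):
            x,e=tri([ray(p[1],p[0]),ray(q[1],q[0])])
            if max(e)<.006: print(n,x.round(4),np.round(e,4))
E
python3 m1.py
```

```text
w1.png pale 4080 px [321.9 165.8] rect [477.9 -43.8] [60.  89.8] 86.7
w1.png pale 4520 px [159.2 131.3] rect [ 436.5 -221.9] [63.6 89.9] 77.0
w1.png pale 5291 px [289.8  39.5] rect [347.1 -74.8] [89.6 59.5] 61.5
w1.png dark 3024 px [255.2 275.2] rect [ 615.7 -128.6] [89.4 63.1] 20.8
w2.png pale 3506 px [397.1 214.9] rect [477.7 -43.9] [59.7 90.5] 86.7
w2.png pale 3896 px [241.9 182.4] rect [ 436.2 -223.1] [60.2 90.6] 77.2
w2.png pale 4743 px [375.1  99.6] rect [347.  -74.7] [89.6 59.5] 61.5
w2.png dark 2531 px [325.  314.3] rect [ 615.3 -129.5] [89.6 60.6] 21.0
pale [ 0.4779 -0.0438  0.0145] [0.0001 0.0001]
pale [ 0.437 -0.224  0.011] [0.0002 0.0002]
pale [ 0.3471 -0.0748  0.0151] [0. 0.]
dark [ 0.6178 -0.1294  0.0115] [0.0001 0.0001]
```

Run:
```python
from h import *
go((.4777,-.0438,.06),86.7)
go((.4777,-.0438,-.001),86.7)
```

```text
shift [2.37 7.6  3.67] twist 0.45 from jaw yaw 89.39 tilt [ 6.e-04 -1.e+00  6.e-04] tcp [ 0.4174 -0.1349  0.2499]
shift [ 2.37 10.04  3.66] twist 0.45 from jaw yaw 89.39 tilt [ 6.e-04 -1.e+00  6.e-04] tcp [ 0.4174 -0.1349  0.2499]
```

Call:
move_arm:
  motion:
    - [[1, 1, 1.4], 0.2, 80]
    - [[2, 2, 2.8], 0.45, 80]
    - [[2.37, 3.5, 3.67], 0.45, 80]
    - [[2.37, 5, 3.67], 0.45, 80]
    - [[2.37, 6.5, 3.67], 0.45, 80]
    - [[2.37, 8, 3.67], 0.45, 80]
    - [[2.37, 9, 3.67], 0.45, 80]
    - [[2.37, 9.5, 3.67], 0.45, 80]
    - [[2.37, 9.8, 3.67], 0.45, 80]
    - [[2.37, 9.8, 3.67], 0.45, 80]

```text
clock: 3.33
tool_pos: [0.4761, -0.0444, 0.0027]
orientation: [-0.707, 0.707, -0.022, 0.019]
contact_force: [0.3, -0.2, 0.1]
width: 0.08
```

Run:
```python
from h import *
go((.4777,-.0438,-.001),86.7)
snap('wrist','w3.png')
```

```text
shift [0.06 0.15 0.03] twist -0.01 from jaw yaw 86.66 tilt [-4.2e-03 -1.0e+00 -3.0e-04] tcp [ 0.4761 -0.0444  0.0027]
```

View pics/w3.png

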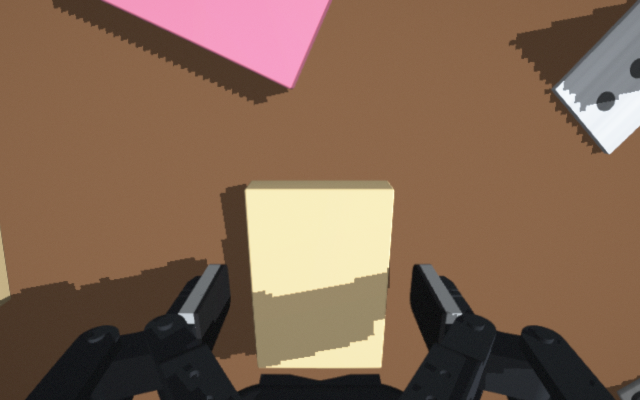

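The fingers straddle P1 centrally, at (228,285) and (415,285) with the blank's edges at (250–392). Next I close and lift.

Call:
move_arm:
  motion:
    - [[0.06, 0.15, 0], 0, 70]
    - [[0.06, 0.15, 0], 0, 50]
    - [[0.06, 0.15, 0], 0, 50]
    - [[0.06, 0.15, 0], 0, 50]
    - [[0.06, 0.15, 0], 0, 50]
    - [[0.06, -0.3, 0], 0, 50]
    - [[0.06, -1, 0], 0, 50]
    - [[0.06, -2, 0], 0, 50]
    - [[0.06, -3, 0], 0, 50]
    - [[0.06, -3, 0], 0, 50]
    - [[0.06, -3, 0], 0, 50]
  squeeze: 35

```text
clock: 4.3
tool_pos: [0.4798, -0.0462, 0.0815]
orientation: [0.707, -0.706, 0.021, -0.023]
contact_force: [-0.1, -0.6, -0.4]
width: 0.0587
```

```bash
cat > m2.py <<'E'
from h import *
import sys
# held blank: corners of its top face, in tool axes, tip-edge rays onto plane of given world z
fn=sys.argv[1]; st,im=snap('wrist',fn); C=cam('wrist',st); print('w',st['width'],st['contact_force'].round(2)); 
cv2.imwrite('pics/x'+fn,im)
go((.6155,-.1295,.10),111.0,st)
E
python3 m2.py w4.png
```

```text
w 0.0587242268448159 [-0.08 -0.64 -0.42]
shift [ 5.62 -0.73 -2.99] twist -4.09 from jaw yaw 86.46 tilt [ 0.0034 -1.      0.0013] tcp [ 0.4798 -0.0462  0.0815]
```

View pics/w4.png

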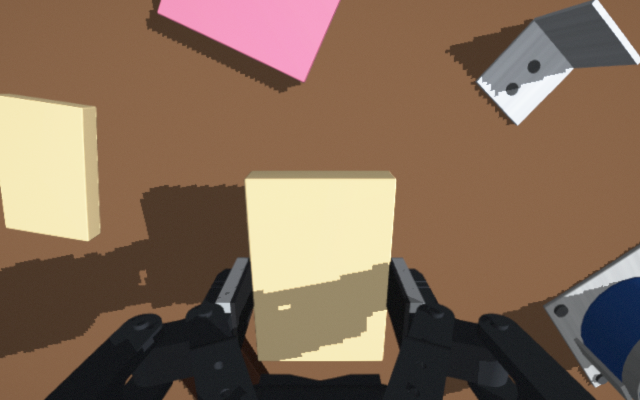

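P1 is held: near top edge at row 178, far edge at row 360, columns 247–395. I work out where the blank sits in the hand from those edges.

```bash
cat > m3.py <<'E'
from h import *
import sys
def held(fn):
    im,C=load('wrist',fn); a=np.load('pics/'+fn+'.npy'); M=RT(a[3:]); i=im.astype(int)
    res=[]
    for c0 in range(265,376,10):
        col=i[140:385,c0]; pale=(col[:,2]>110)&(col[:,1]>100)&(col[:,2]-col[:,0]>25)&(col[:,1]-col[:,0]>20); 
        top=(col[:,2]>225)
        res.append((c0,140+np.argmax(top),140+np.max(np.where(pale)[0])))
    res=np.array(res); n=np.polyfit(res[:,0],res[:,1],1); f=np.polyfit(res[:,0],res[:,2],1)
    print(fn,'near row@320 %.1f slope %.4f far %.1f slope %.4f'%(np.polyval(n,320),n[0],np.polyval(f,320),f[0]))
    def tr(u,v):
        o,d=ray(C,(u,v)); d=M.T@d; o=M.T@(o-a[:3]); return o,d/d[1]
    o,dn=tr(320,np.polyval(n,320)-.5); _,df=tr(320,np.polyval(f,320)+.5)
    k=.09/(df[0]-dn[0]); P=o+dn*k; Q=o+df*k
    print('top plane tool y %.4f  centre tool x %.4f'%(P[1],(P[0]+Q[0])/2))
    p1=o+tr(270,np.polyval(n,270))[1]*k; p2=o+tr(370,np.polyval(n,370))[1]*k
    print('yaw of near edge vs tool z (deg)',np.degrees(np.arctan2(p2[0]-p1[0],p2[2]-p1[2])))
for f in sys.argv[1:]: held(f)
E
python3 m3.py w3.png w4.png
```

```text
w3.png near row@320 189.0 slope 0.0000 far 373.3 slope 0.0028
top plane tool y -0.0175  centre tool x 0.0001
yaw of near edge vs tool z (deg) -0.04298441207932249
w4.png near row@320 179.0 slope 0.0000 far 372.5 slope 0.0308
top plane tool y -0.0220  centre tool x -0.0049
yaw of near edge vs tool z (deg) -0.04294088922166567
```

Call:
move_arm:
  motion:
    - [[1, -0.2, -0.5], 0, 50]
    - [[2, -0.5, -1], -1, 50]
    - [[3, -0.7, -1.5], -2, 50]
    - [[4, -0.7, -2], -3, 50]
    - [[5, -0.7, -2.6], -4.09, 50]
    - [[5.62, -0.73, -2.99], -4.09, 50]
    - [[5.62, -0.73, -2.99], -4.09, 50]
    - [[5.62, -0.73, -2.99], -4.09, 50]
    - [[5.62, -0.73, -2.99], -4.09, 50]

```text
clock: 5.1
tool_pos: [0.6122, -0.1288, 0.0962]
orientation: [0.696, -0.695, -0.127, 0.13]
contact_force: [-0.2, 0.1, -0.8]
width: 0.0587
```

```bash
cat > m4.py <<'E'
from h import *
import sys
for fn,row,y in [('w3.png',188.5,-.0123),('w4.png',178.5,-.016)]:
    im,C=load('wrist',fn); a=np.load('pics/'+fn+'.npy'); M=RT(a[3:]); o,d=ray(C,(320,row)); d=M.T@d; o=M.T@(o-a[:3]); x=o+d*(y-o[1])/d[1]
    print(fn,'near x',x,'centre tool x',x[0]+.045)
print(telemetry.get_state()['tool_pos'])
snap('wrist','w5.png'); im,C=load('wrist','w5.png')
go((.6155,-.1295,.014),111.0)
E
python3 m4.py
```

```text
w3.png near x [-0.04311482 -0.0123      0.00080218] centre tool x 0.0018851835362864444
w4.png near x [-0.04812452 -0.016       0.00079601] centre tool x -0.00312451553166309
[ 0.61223155 -0.12882777  0.09616296]
shift [ 0.11  3.3  -0.1 ] twist 0.0 from jaw yaw 111.03 tilt [-0.0033 -1.      0.0026] tcp [ 0.6123 -0.1284  0.0964]
```

View pics/w5.png

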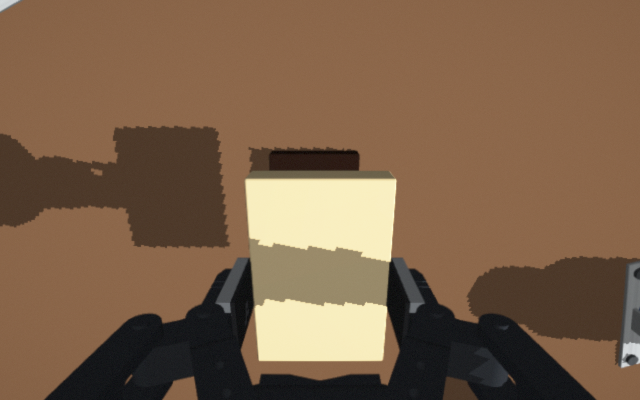

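The held blank has columns 247–395 and its near edge at row 179. The dark base peeks out beneath it at columns 270–358, rows 151–170.

```bash
cat > m5.py <<'E'
from h import *
im,C=load('wrist','w5.png'); a=np.load('pics/w5.png.npy'); M=RT(a[3:])
print(im[144:184,300].tolist()); print(im[164,262:275].tolist(), im[164,352:365].tolist())
E
python3 m5.py
```

```text
[[76, 105, 142], [75, 104, 141], [69, 96, 133], [57, 78, 106], [53, 73, 99], [42, 58, 78], [28, 41, 56], [7, 14, 24], [8, 12, 20], [16, 18, 25], [18, 22, 37], [15, 22, 42], [19, 25, 41], [22, 26, 42], [22, 26, 43], [21, 26, 43], [25, 32, 47], [21, 27, 45], [18, 27, 41], [19, 24, 43], [23, 28, 44], [17, 25, 42], [22, 27, 43], [16, 25, 40], [20, 26, 43], [24, 31, 47], [44, 58, 70], [71, 93, 103], [74, 97, 106], [74, 97, 108], [75, 96, 107], [76, 99, 107], [74, 98, 107], [79, 104, 114], [111, 145, 160], [158, 207, 225], [178, 229, 242], [190, 238, 248], [191, 239, 248], [192, 239, 249]]
[[45, 60, 80], [40, 57, 77], [40, 55, 76], [42, 57, 78], [41, 58, 77], [45, 60, 80], [41, 55, 74], [29, 38, 54], [21, 29, 43], [17, 25, 42], [23, 28, 45], [21, 27, 43], [18, 25, 42]] [[20, 27, 44], [19, 25, 45], [23, 28, 45], [19, 26, 43], [21, 29, 46], [22, 29, 45], [26, 37, 56], [53, 76, 104], [71, 98, 134], [74, 103, 141], [74, 104, 141], [74, 103, 140], [76, 105, 143]]
```

```bash
cat > m5.py <<'E'
from h import *
im,C=load('wrist','w5.png'); a=np.load('pics/w5.png.npy'); M=RT(a[3:])
L=onz(C,(269.3,164),.015);Rr=onz(C,(358.5,164),.015);N=onz(C,(314,153.3),.015)
t=lambda X:M.T@(X-a[:3])
print('dark tool L,R,N',t(L)*1e3,t(Rr)*1e3,t(N)*1e3)
u=t(Rr)[2]+t(L)[2]
print('dark centre tool x %.1f z %.1f'%(t(N)[0]*1e3+45,u*500))
c=a[:3]+M@np.array([t(N)[0]+.045,t(N)[1],u/2]); print('world',c)
# held: near edge 178.7 rows, cols 
o,d=ray(C,(320,178.7)); d=M.T@d;o=M.T@(o-a[:3]); 
for y in(-.014,-.016,-.018): print(y,'held centre tool x',1e3*((o+d*(y-o[1])/d[1])[0]+.045))
hl,hr=[ (lambda o,d:(o+d*(-.016-o[1])/d[1]))(*(lambda r:(M.T@(r[0]-a[:3]),M.T@r[1]))(ray(C,(u,183)))) for u in(247,395)]
print('held L,R z',hl*1e3,hr*1e3)
go((0.6155,-.1295,.015),111)
E
python3 m5.py
```

```text
dark tool L,R,N [-33.30741297  81.204708   -32.82453255] [-33.31097199  81.35876071  26.41577627] [-40.434748    81.30899598  -3.10642037]
dark centre tool x 4.6 z -3.2
world [ 0.61727808 -0.13009758  0.01482919]
-0.014 held centre tool x -2.5356472585378595
-0.016 held centre tool x -3.0456201254405455
-0.018 held centre tool x -3.555592992343225
held L,R z [-46.3486611 -16.        -27.1488265] [-46.39712965 -16.          29.50993603]
shift [ 0.11  3.26 -0.1 ] twist 0.0 from jaw yaw 111.03 tilt [-0.0033 -1.      0.0026] tcp [ 0.6123 -0.1284  0.0964]
```

```bash
cat > m6.py <<'E'
from h import *
for fn,row in(('w3.png',200),('w4.png',190),('w5.png',190)):
    im,C=load('wrist',fn); a=np.load('pics/'+fn+'.npy'); M=RT(a[3:]); g=im[row,:,2].astype(float)
    s=im[row,:,0].astype(float)>150; xs=np.where(s[200:440])[0]+200; l,r_=xs.min()-.5,xs.max()+.5
    f=lambda u,v,y:(lambda o,d:o+d*(y-o[1])/d[1])(*(lambda q:(M.T@(q[0]-a[:3]),M.T@q[1]))(ray(C,(u,v))))
    for y in(-.008,-.012,-.016): L,Q=f(l,row,y),f(r_,row,y); print(fn,l,r_,y,'width',round(1e3*(Q[2]-L[2]),1),'zc',round(500*(Q[2]+L[2]),1))
E
python3 m6.py
```

```text
w3.png 245.5 393.5 -0.008 width 61.2 zc 0.6
w3.png 245.5 393.5 -0.012 width 59.4 zc 0.6
w3.png 245.5 393.5 -0.016 width 57.6 zc 0.6
w4.png 245.5 395.5 -0.008 width 61.5 zc 1.0
w4.png 245.5 395.5 -0.012 width 59.6 zc 1.0
w4.png 245.5 395.5 -0.016 width 57.8 zc 1.0
w5.png 245.5 395.5 -0.008 width 61.5 zc 1.0
w5.png 245.5 395.5 -0.012 width 59.6 zc 1.0
w5.png 245.5 395.5 -0.016 width 57.8 zc 1.0
```

Call:
move_arm:
  motion:
    - [[0.1, 0.5, -0.08], 0, 50]
    - [[0.23, 1.2, -0.15], 0, 50]
    - [[0.23, 1.8, -0.15], 0, 50]
    - [[0.23, 2.3, -0.15], 0, 50]
    - [[0.23, 2.5, -0.15], 0, 50]
    - [[0.23, 2.5, -0.15], 0, 50]
    - [[0.23, 2.5, -0.15], 0, 50]
    - [[0.23, 2.5, -0.15], 0, 50]

```text
clock: 5.82
tool_pos: [0.6217, -0.1313, 0.0362]
orientation: [-0.695, 0.695, 0.129, -0.128]
contact_force: [0.5, -0.0, -0.1]
width: 0.0591
```

Run:
```python
from h import *
st,im=snap('wrist','w6.png'); print(st['contact_force'].round(1)); go((.6168,-.130,.018),111,st)
cv2.imwrite('pics/c6.png',cv2.resize(im[130:230,220:420],(800,400),interpolation=cv2.INTER_CUBIC))
print(im[150:196,300].tolist())
```

```text
[ 0.5 -0.  -0.1]
shift [-0.16  0.73  0.12] twist -0.0 from jaw yaw 111.0 tilt [ 1.1e-03 -1.0e+00 -8.0e-04] tcp [ 0.6217 -0.1313  0.0362]
[[44, 58, 77], [43, 59, 80], [42, 57, 77], [36, 50, 68], [8, 18, 27], [7, 12, 18], [6, 8, 15], [9, 13, 20], [15, 15, 24], [3, 10, 18], [11, 16, 24], [13, 15, 23], [10, 14, 25], [8, 14, 24], [18, 21, 27], [13, 15, 26], [13, 16, 24], [17, 19, 27], [15, 20, 28], [15, 20, 29], [43, 55, 63], [70, 92, 102], [74, 96, 106], [75, 97, 107], [73, 96, 107], [76, 98, 108], [74, 97, 107], [82, 106, 117], [110, 143, 160], [157, 207, 225], [178, 228, 242], [190, 237, 248], [191, 238, 248], [193, 239, 249], [193, 238, 249], [192, 238, 248], [192, 239, 248], [192, 239, 248], [191, 238, 248], [191, 238, 248], [191, 238, 248], [192, 238, 248], [190, 238, 248], [191, 238, 248], [192, 238, 248], [191, 238, 248]]
```

View pics/c6.png

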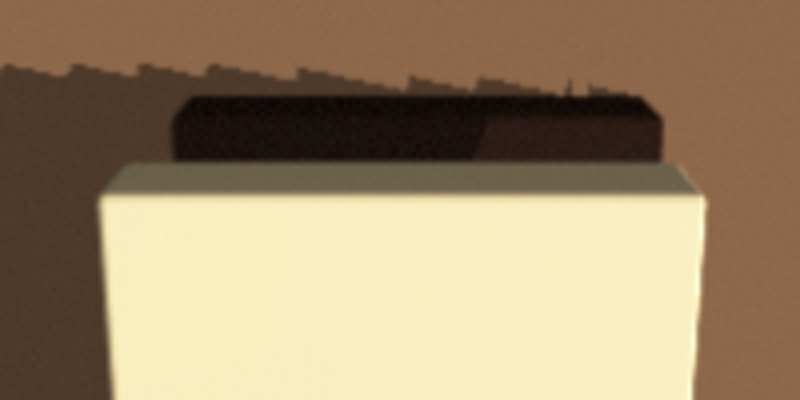

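Crop: the dark base's near-bottom edge is at row 153.7 and its top side edges at columns 263 and 385.5. The held blank's lower near edge is at row 170 and its upper one at row 178.7.

```bash
cat > m7.py <<'E'
from h import *
im,C=load('wrist','w6.png'); a=np.load('pics/w6.png.npy'); M=RT(a[3:])
t=lambda X:M.T@(X-a[:3])*1e3
print(im[166,255:270,2],im[166,378:392,2])
N0=t(onz(C,(320,153.7),0)); N1=t(onz(C,(320,159.5),.015)); L=t(onz(C,(262.9,166),.015)); Q=t(onz(C,(385.6,166),.015))
print('dark near bottom',N0,'top',N1,'L,R',L[2],Q[2],'zc',(L+Q)[2]/2)
f=lambda u,v,y:(lambda o,d:o+d*(y-o[1])/d[1])(*(lambda q:(M.T@(q[0]-a[:3]),M.T@q[1]))(ray(C,(u,v))))*1e3
for y in(-.010,-.012,-.014): print(y,'held near top x',f(320,178.6,y)[0],'bottom x',f(320,170,y+.015)[0],'zc',(f(245.5,190,y)+f(395.5,190,y))[2]/2)
E
python3 m7.py
```

```text
[77 79 78 76 79 77 77 64 45 27 26 23 27 25 24] [ 42  42  45  42  44  46  50  82 133 141 140 140 141 140]
dark near bottom [-48.26974353  36.15817635   0.81455821] top [-48.13379532  21.1583163    0.80932984] L,R -27.001580458381127 32.76839193951614 zc 2.8834057405675075
-0.01 held near top x -46.55518758558405 bottom x -46.63243124763666 zc 1.0050046400881936
-0.012 held near top x -47.06454802037112 bottom x -47.08902207639205 zc 1.000705799583054
-0.014 held near top x -47.57390845515819 bottom x -47.54561290514743 zc 0.9964069590779143
```

Call:
move_arm:
  motion:
    - [[-0.04, 0.2, 0.075], 0, 50]
    - [[-0.04, 0.4, 0.075], 0, 50]
    - [[-0.04, 0.6, 0.075], 0, 50]
    - [[-0.04, 0.67, 0.075], 0, 50]
    - [[-0.04, 0.7, 0.075], 0, 50]
    - [[-0.04, 0.7, 0.075], 0, 50]
    - [[-0.04, 0.7, 0.075], 0, 50]
    - [[-0.04, 0.7, 0.075], 0, 50]

```text
clock: 6.53
tool_pos: [0.6197, -0.1298, 0.0181]
orientation: [-0.695, 0.695, 0.129, -0.129]
contact_force: [0.5, -0.0, -1.5]
width: 0.059
```

```bash
cat > m8.py <<'E'
from h import *
import sys
st,im=snap('wrist',sys.argv[1]); print(st['contact_force'].round(1),st['width']); go((.6168,-.130,.018),111,st)
C=cam('wrist',st);M=RT(st['orientation']);t=lambda X:M.T@(X-st['tool_pos'])*1e3
print(im[140:196:1,[280,300,340],2].T.tolist())
E
python3 m8.py w7.png
```

```text
[ 0.5 -0.  -1.5] 0.05902666357210464
shift [-0.11  0.01  0.03] twist 0.0 from jaw yaw 111.0 tilt [ 4.e-04 -1.e+00 -5.e-04] tcp [ 0.6197 -0.1298  0.0181]
[[141, 142, 141, 139, 141, 142, 142, 141, 141, 142, 141, 141, 141, 140, 142, 141, 142, 128, 85, 79, 79, 78, 72, 46, 21, 19, 22, 20, 14, 26, 60, 102, 105, 107, 106, 108, 107, 116, 162, 225, 242, 248, 248, 248, 248, 248, 248, 248, 248, 248, 248, 248, 248, 248, 248, 248], [142, 141, 141, 142, 141, 142, 142, 141, 141, 141, 141, 142, 141, 141, 141, 140, 141, 129, 90, 78, 78, 75, 70, 44, 20, 20, 17, 17, 13, 24, 61, 100, 106, 106, 107, 109, 109, 115, 162, 226, 242, 248, 248, 248, 248, 248, 248, 248, 248, 248, 248, 248, 248, 249, 248, 248], [141, 141, 141, 141, 141, 141, 142, 143, 141, 140, 142, 141, 140, 142, 142, 141, 142, 140, 126, 86, 79, 77, 70, 44, 22, 14, 22, 19, 20, 29, 62, 101, 106, 108, 107, 107, 108, 115, 161, 226, 242, 248, 249, 249, 249, 249, 249, 249, 249, 249, 249, 249, 248, 249, 249, 249]]
```

```bash
cat > m9.py <<'E'
from h import *
im,C=load('wrist','w7.png'); a=np.load('pics/w7.png.npy'); M=RT(a[3:])
t=lambda X:M.T@(X-a[:3])*1e3
f=lambda u,v,y:(lambda o,d:o+d*(y-o[1])/d[1])(*(lambda q:(M.T@(q[0]-a[:3]),M.T@q[1]))(ray(C,(u,v))))*1e3
print('dark near x z=0',t(onz(C,(320,163),0)),'held bottom',f(320,170,.003)[0])
print(im[166,238:265,2],im[166,375:402,2])
print(im[173,238:265,2],im[173,375:402,2])
E
python3 m9.py
```

```text
dark near x z=0 [-47.0458466   18.11041032   0.80921993] held bottom -47.089273950692885
[78 78 79 79 77 77 77 77 78 78 79 78 78 76 78 77 65 39 25 21 21 19 16 17
 13 10 20] [ 20  18  20  20  18  19  20  16  37  83 125 138 142 141 141 140 143 140
 141 142 141 141 142 142 140 142 141]
[ 78  78  77  78  76  79  78  78  79  78  80  88 100 105 106 106 106 106
 106 105 107 104 108 106 105 105 107] [107 107 107 108 107 107 107 108 108 108 108 108 107 106 110 129 148 144
 142 142 142 141 140 140 141 141 141]
```

Aligned: near edges agree at x=-47.05 against -47.09, and column centres at 319.4 against 319.3. I release and go to P2.

Call:
move_arm:
  motion:
    - [[0, 0, 0], 0, 65]
    - [[0, 0, 0], 0, 75]
    - [[0, 0, 0], 0, 84]
    - [[0, -0.3, 0], 0, 84]
    - [[0, -1, 0], 0, 84]
    - [[0, -2, 0], 0, 84]
    - [[0, -3.3, 0], 0, 84]
    - [[0, -4.4, 0], 0, 84]
    - [[0, -4.4, 0], 0, 84]

```text
clock: 7.33
tool_pos: [0.6245, -0.1314, 0.1357]
orientation: [-0.694, 0.697, 0.133, -0.124]
contact_force: [0.5, 0.4, 1.0]
width: 0.0839
```

Run:
```python
from h import *
snap('wrist','w8.png')
go((.4362,-.223,.1),77.2)
```

```text
shift [-8.3   1.25 -0.76] twist 5.63 from jaw yaw 110.98 tilt [ 0.0082 -1.     -0.0042] tcp [ 0.6229 -0.1308  0.133 ]
```

Call:
move_arm:
  motion:
    - [[-1, 0, -0.1], 0, 84]
    - [[-2.4, 0, -0.2], 1, 84]
    - [[-3.8, 0, -0.4], 2, 84]
    - [[-5.2, 0.3, -0.5], 3, 84]
    - [[-6.4, 0.6, -0.6], 4, 84]
    - [[-7.4, 1, -0.7], 5, 84]
    - [[-8.1, 1.2, -0.75], 5.63, 84]
    - [[-8.1, 1.2, -0.75], 5.63, 84]
    - [[-8.1, 1.2, -0.75], 5.63, 84]
    - [[-8.1, 1.2, -0.75], 5.63, 84]
    - [[-8.1, 1.2, -0.75], 5.63, 84]

```text
clock: 8.3
tool_pos: [0.439, -0.219, 0.0984]
orientation: [-0.703, 0.703, -0.077, 0.078]
contact_force: [0.2, 0.1, 0.3]
width: 0.0842
```

```bash
cat > m10.py <<'E'
from h import *
st,im=snap('wrist','w9.png'); C=cam('wrist',st); i=im.astype(int)
m=((i.min(2)>140)&(i[...,2]>220)&(i[...,1]>200)).astype(np.uint8)
c=max(cv2.findContours(m,cv2.RETR_EXTERNAL,cv2.CHAIN_APPROX_NONE)[0],key=cv2.contourArea)
W=np.array([onz(C,p,.015)[:2] for p in c[:,0]])*1000; rw=cv2.minAreaRect(W.astype(np.float32)); print(rw,cv2.boundingRect(c))
go((rw[0][0]/1e3,rw[0][1]/1e3,.003),77.2,st)
E
python3 m10.py
```

```text
((436.08453369140625, -223.8419952392578), (59.3360710144043, 89.75609588623047), 77.06085205078125) (267, 144, 90, 122)
shift [-0.08  3.82 -0.21] twist 0.03 from jaw yaw 77.4 tilt [ 0.0015 -1.     -0.    ] tcp [ 0.439  -0.219   0.0984]
```

Call:
move_arm:
  motion:
    - [[-0.08, 0.8, -0.21], 0.03, 84]
    - [[-0.08, 1.8, -0.21], 0.03, 84]
    - [[-0.08, 2.8, -0.21], 0.03, 84]
    - [[-0.08, 3.5, -0.21], 0.03, 84]
    - [[-0.08, 3.85, -0.21], 0.03, 84]
    - [[-0.08, 3.85, -0.21], 0.03, 75]
    - [[-0.08, 3.85, -0.21], 0.03, 75]
    - [[-0.08, 3.85, -0.21], 0.03, 50]
    - [[-0.08, 3.85, -0.21], 0.03, 50]
    - [[-0.08, 3.85, -0.21], 0.03, 50]
    - [[-0.08, 3.85, -0.21], 0.03, 50]
    - [[-0.08, 3.85, -0.21], 0.03, 50]

```text
clock: 9.35
tool_pos: [0.4356, -0.225, 0.0033]
orientation: [-0.702, 0.703, -0.079, 0.081]
contact_force: [-0.3, 0.5, 6.0]
width: 0.0587
```

Call:
move_arm:
  motion:
    - [[0, -0.3, 0], 0, 50]
    - [[0, -1, 0], 0, 50]
    - [[0, -2, 0], 0, 50]
    - [[0, -3, 0], 0, 50]
    - [[0, -4, 0], 0, 50]
    - [[0, -4, 0], 0, 50]
    - [[0, -4, 0], 0, 50]

```text
clock: 9.93
tool_pos: [0.4353, -0.2246, 0.1034]
orientation: [0.703, -0.702, 0.078, -0.081]
contact_force: [-0.7, 0.2, -0.4]
width: 0.0586
```

Run:
```python
from h import *
st=telemetry.get_state();print(st['width'])
go((.618,-.130,.11),111)
```

```text
0.05863186359585901
shift [ 6.27 -0.23  5.32] twist -5.66 from jaw yaw 77.06 tilt [ 4.e-03 -1.e+00  9.e-04] tcp [ 0.4353 -0.2246  0.1034]
```

Call:
move_arm:
  motion:
    - [[0.8, -0.2, 0.7], 0, 50]
    - [[1.9, -0.2, 1.6], -1, 50]
    - [[3, -0.2, 2.5], -2, 50]
    - [[4, -0.2, 3.4], -3, 50]
    - [[5, -0.2, 4.3], -4, 50]
    - [[6, -0.2, 5], -5, 50]
    - [[6.27, -0.2, 5.32], -5.66, 50]
    - [[6.27, -0.2, 5.32], -5.66, 50]
    - [[6.27, -0.2, 5.32], -5.66, 50]
    - [[6.27, -0.2, 5.32], -5.66, 50]
    - [[6.27, -0.2, 5.32], -5.66, 50]

```text
clock: 10.85
tool_pos: [0.6143, -0.1317, 0.106]
orientation: [-0.696, 0.696, 0.127, -0.128]
contact_force: [0.2, 0.9, -0.2]
width: 0.0587
```

```bash
cat > m11.py <<'E'
from h import *
import sys
fn=sys.argv[1]
st,im=snap('wrist',fn); print(st['contact_force'].round(1),st['width']); go((.618,-.130,.06),111,st)
C=cam('wrist',st);M=RT(st['orientation'])
cv2.imwrite('pics/c'+fn,cv2.resize(im[120:270,200:440],(800,500),interpolation=cv2.INTER_CUBIC))
E
python3 m11.py w10.png
```

```text
[ 0.2  0.9 -0.2] 0.05869522576119298
shift [0.17 1.84 0.01] twist -0.04 from jaw yaw 110.77 tilt [-2.7e-03 -1.0e+00  5.0e-04] tcp [ 0.6143 -0.1317  0.106 ]
```

View pics/cw10.png

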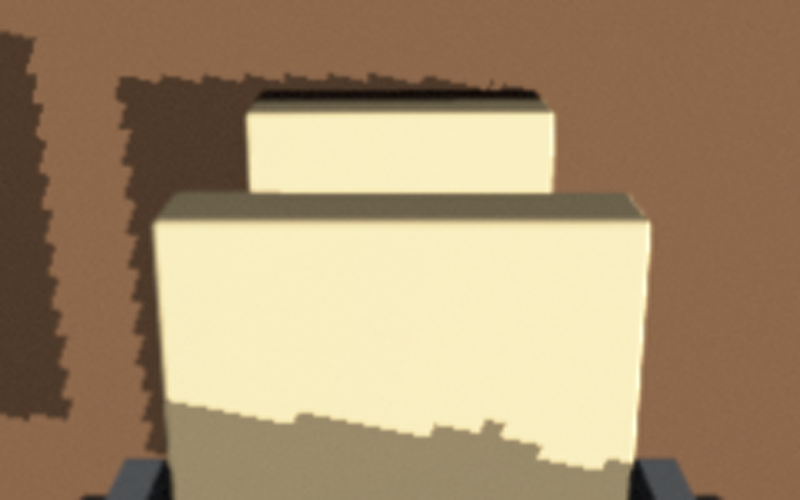

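The pile's top near edge is at about row 153.9, columns 274.4–365.9 at row 165. The held P2 has its lower near edge at row 177.9, upper near edge at row 186 and columns 246–395. The P1-on-dark edges look parallel and flush.

```bash
cat > m12.py <<'E'
from h import *
import sys
# edges by scanning: pile top near edge, sides; held near edges
fn=sys.argv[1]; rs=int(sys.argv[2]); pt=float(sys.argv[3]); hr=int(sys.argv[4])
im,C=load('wrist',fn); a=np.load('pics/'+fn+'.npy'); M=RT(a[3:]); i=im.astype(float)
t=lambda X:M.T@(X-a[:3])*1e3
f=lambda u,v,y:(lambda o,d:o+d*(y-o[1])/d[1])(*(lambda q:(M.T@(q[0]-a[:3]),M.T@q[1]))(ray(C,(u,v))))*1e3
b=i[:,:,0]
def cross(v,lo,hi,th):  # subpixel crossings
    out=[]
    for k in range(lo,hi):
        if (v[k]-th)*(v[k+1]-th)<0: out.append(round(k+(th-v[k])/(v[k+1]-v[k]),1))
    return out
print('col320 blue>130:',cross(b[:,320],130,210,130),' >50:',cross(b[:,320],130,210,50))
ps=cross(b[rs],230,410,130); hs=cross(b[hr],220,420,130); print('pile cols',ps,'held cols',hs)
L,Q=t(onz(C,(ps[0],rs),.03)),t(onz(C,(ps[-1],rs),.03)); print('pile top: zL %.1f zR %.1f zc %.2f'%(L[2],Q[2],(L+Q)[2]/2))
N=t(onz(C,(320,pt),.03)); print('pile near x',N)
for y in(-.010,-.0115,-.013):
    u,v=f(hs[0],hr,y),f(hs[-1],hr,y); print(y,'held width %.1f zc %.2f'%((v-u)[2],(v+u)[2]/2), 'near x for row', [round(f(320,k,y)[0],1) for k in (179,186,186.5)])
E
python3 m12.py w10.png 165 153.9 195
```

```text
col320 blue>130: [np.float64(153.3), np.float64(177.5), np.float64(185.9)]  >50: [np.float64(143.8), np.float64(150.0)]
pile cols [np.float64(274.1), np.float64(366.0)] held cols [np.float64(246.4), np.float64(394.7)]
pile top: zL -29.0 zR 30.7 zc 0.88
pile near x [-40.9778793   76.10569761   0.83523777]
-0.01 held width 60.1 zc 1.03 near x for row [np.float64(-46.4), np.float64(-43.5), np.float64(-43.3)]
-0.0115 held width 59.5 zc 1.02 near x for row [np.float64(-46.8), np.float64(-43.9), np.float64(-43.7)]
-0.013 held width 58.8 zc 1.02 near x for row [np.float64(-47.2), np.float64(-44.3), np.float64(-44.1)]
```

Call:
move_arm:
  motion:
    - [[0.05, 0.5, 0], -0.03, 50]
    - [[0.1, 1.2, 0], -0.03, 50]
    - [[0.1, 1.8, 0], -0.03, 50]
    - [[0.1, 2.1, 0], -0.03, 50]
    - [[0.1, 2.28, 0], -0.03, 50]
    - [[0.1, 2.28, 0], -0.03, 50]
    - [[0.1, 2.28, 0], -0.03, 50]
    - [[0.1, 2.28, 0], -0.03, 50]

```text
clock: 11.57
tool_pos: [0.6197, -0.1294, 0.0505]
orientation: [-0.695, 0.695, 0.13, -0.129]
contact_force: [-0.5, -0.3, -0.3]
width: 0.0586
```

```bash
python3 m11.py w11.png; sed -i 's/^ps=/print("c",[int(x) for x in b[150:190,320]]);ps=/' m12.py; python3 m12.py w11.png 172 165 195
```

```text
[-0.5 -0.3 -0.3] 0.05861546495814767
shift [-0.07 -0.38  0.  ] twist 0.03 from jaw yaw 111.18 tilt [ 1.2e-03 -1.0e+00 -9.0e-04] tcp [ 0.6197 -0.1294  0.0505]
col320 blue>130: [np.float64(161.3), np.float64(164.7), np.float64(185.9)]  >50: [np.float64(147.6), np.float64(155.9)]
c [39, 24, 11, 7, 5, 23, 52, 73, 75, 74, 80, 115, 165, 182, 168, 116, 108, 106, 106, 108, 108, 107, 107, 104, 107, 104, 103, 92, 76, 74, 74, 73, 73, 75, 78, 94, 134, 169, 186, 191]
pile cols [np.float64(341.7), np.float64(380.9)] held cols [np.float64(246.4), np.float64(394.8)]
pile top: zL 11.4 zR 30.5 zc 20.94
pile near x [-45.57474464  20.45590476   0.81186297]
-0.01 held width 60.2 zc 1.05 near x for row [np.float64(-46.4), np.float64(-43.5), np.float64(-43.3)]
-0.0115 held width 59.5 zc 1.05 near x for row [np.float64(-46.8), np.float64(-43.9), np.float64(-43.7)]
-0.013 held width 58.8 zc 1.04 near x for row [np.float64(-47.2), np.float64(-44.3), np.float64(-44.1)]
```

```bash
cat >> m12.py <<'E'
if len(sys.argv)>5:
    print('near x @161.3',t(onz(C,(320,161.3),.03))[0], 'dark bottom 151?')
    for rr in(170,172): print(rr,b[rr,252:268].astype(int),b[rr,374:390].astype(int))
E
python3 m12.py w11.png 172 165 195 1 | tail -3
```

```text
near x @161.3 -47.39114339962826 dark bottom 151?
170 [ 41  43  42  42  40  44  57  89 104 107 107 106 106 108 107 107] [195 193 194 194 195 195 200 122  80  77  75  74  76  76  75  76]
172 [ 43  42  43  43  43  43  52  85 102 106 106 106 105 107 108 106] [196 193 195 193 194 197 211 122  80  75  76  74  76  74  73  75]
```

Call:
move_arm:
  motion:
    - [[-0.14, 0.1, 0], 0.03, 50]
    - [[-0.14, 0.3, 0], 0.03, 50]
    - [[-0.14, 0.5, 0], 0.03, 50]
    - [[-0.14, 0.6, 0], 0.03, 50]
    - [[-0.14, 0.62, 0], 0.03, 50]
    - [[-0.14, 0.62, 0], 0.03, 50]
    - [[-0.14, 0.62, 0], 0.03, 50]
    - [[-0.14, 0.62, 0], 0.03, 50]

```text
clock: 12.28
tool_pos: [0.6159, -0.1303, 0.0344]
orientation: [-0.695, 0.695, 0.129, -0.129]
contact_force: [-0.5, 0.0, -1.1]
width: 0.0592
```

```bash
python3 m11.py w12.png
python3 - <<'E'
from h import *
im,C=load('wrist','w12.png');print(im[150:195,320,0].tolist()); print(im[150:195,270,0].tolist())
for r_ in(170,174,182): print(im[r_,238:262,0].tolist(),im[r_,378:402,0].tolist())
E
```

```text
[-0.5  0.  -1.1] 0.05921715278584709
shift [ 0.08 -1.03 -0.02] twist 0.0 from jaw yaw 111.01 tilt [ 2.e-04 -1.e+00 -1.e-04] tcp [ 0.6159 -0.1303  0.0344]
[74, 77, 75, 75, 73, 74, 76, 76, 74, 68, 49, 43, 42, 37, 20, 5, 8, 8, 6, 21, 47, 70, 74, 75, 74, 75, 76, 76, 74, 74, 73, 74, 73, 75, 77, 94, 135, 169, 186, 191, 194, 193, 192, 192, 194]
[75, 77, 74, 75, 74, 75, 68, 48, 41, 41, 42, 41, 44, 40, 17, 13, 9, 10, 10, 23, 52, 70, 74, 75, 76, 77, 76, 74, 73, 73, 73, 76, 75, 73, 77, 93, 135, 168, 185, 192, 192, 191, 192, 192, 192]
[45, 41, 44, 42, 41, 43, 42, 42, 43, 41, 40, 42, 42, 44, 42, 41, 43, 43, 42, 43, 45, 50, 49, 52] [51, 75, 80, 77, 74, 74, 76, 76, 75, 74, 74, 74, 76, 73, 75, 74, 75, 77, 75, 75, 72, 76, 75, 76]
[43, 43, 43, 42, 41, 43, 43, 43, 43, 43, 43, 41, 42, 41, 41, 49, 64, 72, 74, 73, 73, 72, 74, 73] [75, 73, 76, 79, 89, 84, 77, 74, 74, 75, 75, 75, 76, 76, 75, 74, 76, 76, 75, 76, 76, 75, 77, 75]
[44, 44, 42, 42, 42, 44, 40, 42, 42, 43, 51, 66, 73, 74, 76, 73, 75, 73, 75, 75, 74, 74, 77, 73] [75, 75, 73, 77, 73, 75, 74, 73, 74, 76, 74, 75, 79, 87, 84, 76, 76, 76, 76, 74, 76, 75, 74, 75]
```

View pics/cw12.png

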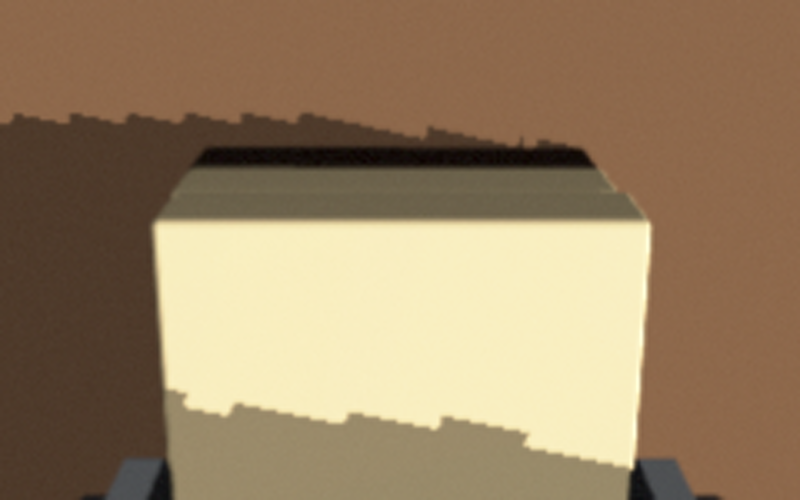

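Run:
```python
from h import *
im,C=load('wrist','w12.png'); a=np.load('pics/w12.png.npy'); M=RT(a[3:])
t=lambda u,v,z:(M.T@(onz(C,(u,v),z)-a[:3])*1e3).round(2)
z=a[2]+.0115
print('dark bottom',t(320,163.8,0),'dark/P1',t(320,169.8,.015),'held top near',t(320,185.9,z),'bottom',t(320,177.8,z-.015))
```

```text
dark bottom [-43.26  34.35   0.82] dark/P1 [-43.46  19.35   0.81] held top near [-43.96 -11.51   0.8 ] bottom [-43.48   3.49   0.81]
```

Flush to about 0.5 mm, with roughly a 1 mm gap left. I lower slightly, release and rise.

Call:
move_arm:
  motion:
    - [[0, 0.03, 0], 0, 50]
    - [[0, 0.03, 0], 0, 50]
    - [[0, 0.03, 0], 0, 65]
    - [[0, 0.03, 0], 0, 75]
    - [[0, 0.03, 0], 0, 85]
    - [[0, -0.3, 0], 0, 85]
    - [[0, -1, 0], 0, 85]
    - [[0, -2.2, 0], 0, 85]
    - [[0, -3.6, 0], 0, 85]
    - [[0, -5, 0], 0, 85]
    - [[0, -6.5, 0], 0, 85]
    - [[0, -8, 0], 0, 85]

```text
clock: 13.33
tool_pos: [0.6152, -0.1305, 0.2366]
orientation: [-0.695, 0.695, 0.129, -0.129]
contact_force: [-0.1, 0.2, 0.0]
width: 0.0851
```

Run:
```python
from h import *
st,im=snap('wrist','w13.png'); C=cam('wrist',st); i=im.astype(int)
m=((i.min(2)>110)&(i[...,2]>160)&(i[...,1]>140)).astype(np.uint8)
for c in cv2.findContours(m,cv2.RETR_EXTERNAL,cv2.CHAIN_APPROX_NONE)[0]:
    if cv2.contourArea(c)<1500: continue
    W=np.array([onz(C,p,.045)[:2] for p in c[:,0]])*1000; print(cv2.minAreaRect(W.astype(np.float32)),cv2.boundingRect(c))
print(st['q'].round(2))
go((.53,.10,.25),60,st); go((.587,.194,.25),90,st)
```

```text
((615.93994140625, -128.85394287109375), (89.34722900390625, 60.950355529785156), 21.017641067504883) (290, 130, 62, 88)
((567.6532592773438, -410.09234619140625), (72.12582397460938, 173.58155822753906), 41.336334228515625) (0, 0, 151, 96)
[-0.33  0.38  0.6   1.67 -0.23  1.16  2.26]
shift [ 0.12 -0.54  9.83] twist 8.5 from jaw yaw 110.97 tilt [ 1.e-04 -1.e+00 -0.e+00] tcp [ 0.6152 -0.1305  0.2366]
shift [ 3.59 -0.54 12.52] twist 3.5 from jaw yaw 110.97 tilt [ 1.e-04 -1.e+00 -0.e+00] tcp [ 0.6152 -0.1305  0.2366]
```

Pile check: the top sheet is centred at (0.6159,-0.1289), yaw 21.0°, footprint 89x61, matching the base at about (0.616,-0.1295), 21.0°. Now to the bottle.

Call:
move_arm:
  motion:
    - [[0.3, -0.3, 1], 0.5, 85]
    - [[0.6, -0.5, 2.2], 1.5, 85]
    - [[1, -0.54, 3.5], 2.5, 85]
    - [[1.4, -0.54, 4.8], 3.5, 85]
    - [[1.8, -0.54, 6.1], 4.5, 85]
    - [[2.2, -0.54, 7.4], 5.5, 85]
    - [[2.5, -0.54, 8.7], 6.5, 85]
    - [[2.9, -0.54, 10], 7.5, 85]
    - [[3.2, -0.54, 11.2], 8.5, 85]
    - [[3.2, -0.54, 11.2], 8.5, 85]
    - [[3.2, -0.54, 11.2], 8.5, 85]
    - [[3.2, -0.54, 11.2], 8.5, 85]

```text
clock: 14.38
tool_pos: [0.59, 0.1592, 0.248]
orientation: [-0.683, 0.683, -0.183, 0.183]
contact_force: [0.9, -0.7, -0.9]
width: 0.0851
```

```bash
cat > m14.py <<'E'
from h import *
import sys
def cap(fn):
    im,C=load('wrist',fn); i=im.astype(int)
    hsv=cv2.cvtColor(im,cv2.COLOR_BGR2HSV)
    m=((i[...,2]>200)&(i[...,1]<80)&(i[...,0]<80)).astype(np.uint8)
    c=max(cv2.findContours(m,cv2.RETR_EXTERNAL,cv2.CHAIN_APPROX_NONE)[0],key=cv2.contourArea)
    W=np.array([onz(C,p,.155)[:2] for p in c[:,0]])*1000; cc,rr=cv2.minEnclosingCircle(W.astype(np.float32)); e=cv2.fitEllipse(W.astype(np.float32))
    u=pix(C,np.r_[np.array(e[0])/1e3,.155]); print(fn,cv2.boundingRect(c),'circle',cc,rr,'ellipse',e,u); return ray(C,u)
if __name__=='__main__':
    st,im=snap('wrist',sys.argv[1]); R_=[cap(f) for f in sys.argv[1:]]
    if len(R_)>1: print(tri(R_))
    go((.587,.194,.21),60,st); print(st['q'].round(2))
E
python3 m14.py w14.png
```

```text
w14.png (325, 134, 74, 78) circle (583.900390625, 197.21241760253906) 28.0521297454834 ellipse ((584.8770751953125, 196.79566955566406), (51.39800262451172, 53.87544631958008), 65.50039672851562) [361.70877502 175.18091278]
shift [-0.8   1.52  1.15] twist 0.01 from jaw yaw 60.05 tilt [ 7.e-04 -1.e+00 -5.e-04] tcp [0.59   0.1592 0.248 ]
[-0.86  0.34  0.65  1.7  -0.22  1.17  0.9 ]
```

View pics/w14.png

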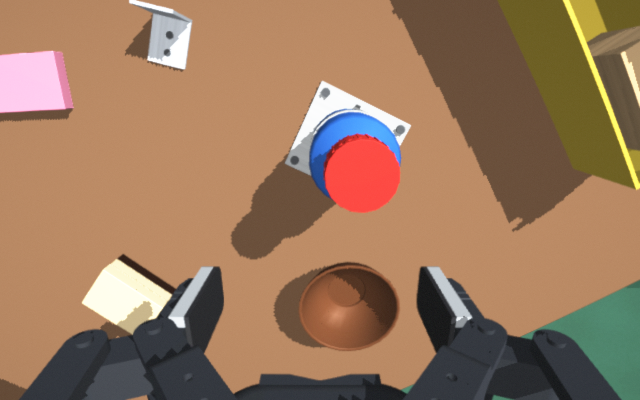

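The cap is at (362,175), with the bottle and clip foot below it, and the bowl lies clear at (348,305). I centre over the cap and measure again.

Call:
move_arm:
  motion:
    - [[-0.3, 0.5, 0.5], 0, 85]
    - [[-0.8, 1, 1.1], 0, 85]
    - [[-0.9, 1.3, 1.25], 0, 85]
    - [[-0.9, 1.3, 1.25], 0, 85]
    - [[-0.9, 1.3, 1.25], 0, 85]
    - [[-0.9, 1.3, 1.25], 0, 85]
    - [[-0.9, 1.3, 1.25], 0, 85]

```text
clock: 15.02
tool_pos: [0.5871, 0.1964, 0.216]
orientation: [0.683, -0.683, 0.183, -0.184]
contact_force: [-0.3, -0.2, -0.2]
width: 0.085
```

```bash
python3 m14.py w15.png w14.png; python3 -c "
from h import *
go((.5855,.1955,.18),60)"
```

```text
w15.png (277, 171, 83, 87) circle (582.9738159179688, 198.18959045410156) 29.213253021240234 ellipse ((583.9229125976562, 197.9974822998047), (51.28904724121094, 57.41291427612305), 47.60334396362305) [318.78114209 217.32035288]
w14.png (325, 134, 74, 78) circle (583.9000854492188, 197.21258544921875) 28.05200958251953 ellipse ((584.8766479492188, 196.79579162597656), (51.397987365722656, 53.87540817260742), 65.5005111694336) [361.70878375 175.18092004]
(array([0.58665372, 0.19662101, 0.14753111]), [np.float64(0.0002770862137025823), np.float64(0.00027708621370272144)])
shift [ 0.04  0.24 -0.08] twist -0.02 from jaw yaw 59.87 tilt [ 1.4e-03 -1.0e+00  4.0e-04] tcp [0.5871 0.1964 0.216 ]
[-0.89  0.39  0.63  1.72 -0.25  1.12  0.86]
shift [-0.03  1.44 -0.07] twist -0.02 from jaw yaw 59.87 tilt [ 1.3e-03 -1.0e+00  8.0e-04] tcp [0.5871 0.1966 0.2161]
```

Run:
```python
from h import *
for fn in('w14.png','w15.png'):
    im,C=load('wrist',fn); a=np.load('pics/'+fn+'.npy'); M=RT(a[3:]); i=im.astype(int)
    m=((i[...,2]>200)&(i[...,1]<80)&(i[...,0]<80)).astype(np.uint8)
    c=max(cv2.findContours(m,cv2.RETR_EXTERNAL,cv2.CHAIN_APPROX_NONE)[0],key=cv2.contourArea)[:,0]
    mid=(c[:,1].min()+c[:,1].max())/2+2; c=c[c[:,1]>mid]; vc=(c-c.mean(0))
    for z in(.151,.155):
        W=np.array([onz(C,p+0.5*np.sign(p-np.array([c[:,0].mean(),mid])),z)[:2] for p in c]); A=np.c_[2*W,np.ones(len(W))]
        s=np.linalg.lstsq(A,(W**2).sum(1),rcond=None)[0]; rr=np.sqrt(s[2]+s[0]**2+s[1]**2); print(fn,z,s[:2].round(4),rr.round(4), 'tool',(M.T@(np.r_[s[:2],z]-a[:3])*1e3).round(1))
```

```text
w14.png 0.151 [0.5866 0.1965] 0.0269 tool [-21.6  97.   30.6]
w14.png 0.155 [0.5855 0.1965] 0.0264 tool [-22.6  93.   30.1]
w15.png 0.151 [0.5867 0.1959] 0.027 tool [-0.2 65.  -0.7]
w15.png 0.155 [0.5853 0.1967] 0.0265 tool [-1.7 61.  -0.6]
```

Call:
move_arm:
  motion:
    - [[-0.04, 0.4, -0.06], 0, 85]
    - [[-0.04, 1, -0.06], 0, 85]
    - [[-0.04, 1.7, -0.06], 0, 85]
    - [[-0.04, 2.4, -0.06], 0, 85]
    - [[-0.04, 2.9, -0.06], 0, 85]
    - [[-0.04, 3.1, -0.06], 0, 85]
    - [[-0.04, 3.1, -0.06], 0, 85]
    - [[-0.04, 3.1, -0.06], 0, 85]
    - [[-0.04, 3.1, -0.06], 0, 85]

```text
clock: 15.82
tool_pos: [0.5855, 0.1974, 0.1389]
orientation: [0.683, -0.683, 0.182, -0.184]
contact_force: [0.4, 0.5, 0.7]
width: 0.0852
```

```bash
python3 -c "
from h import *
st,im=snap('wrist','w16.png');print(st['contact_force'].round(1)); go((.586,.196,.138),60,st)
i=im.astype(int); m=(i[...,2]>120)&(i[...,1]<70)&(i[...,0]<70)
for v in range(130,330,15):
    x=np.where(m[v])[0]; print(v,(x.min(),x.max()) if len(x) else None,end=' ')
g=cv2.cvtColor(im,cv2.COLOR_BGR2GRAY); print(g[285,180:280:2],g[285,360:460:2])
"
```

```text
[0.4 0.5 0.7]
shift [ 0.04  0.03 -0.04] twist -0.0 from jaw yaw 59.99 tilt [ 0.0013 -1.      0.0016] tcp [0.5855 0.1974 0.1389]
130 None 145 None 160 None 175 None 190 None 205 None 220 (np.int64(286), np.int64(349)) 235 (np.int64(279), np.int64(364)) 250 (np.int64(266), np.int64(371)) 265 (np.int64(260), np.int64(376)) 280 (np.int64(256), np.int64(257)) 295 (np.int64(257), np.int64(302)) 310 (np.int64(267), np.int64(374)) 325 (np.int64(345), np.int64(361)) [ 57  56  54  38  99 192 197 198 199 197 197 138  50  47  43  43  45  44
  41  42  43  59  83  83  83  82  83  83  85  85  84  82  84  82  85  84
  84  83 114 126 126 127 125 126 126 126 126 125 125 127] [127 126 126 126 126 125 126 127 127 128 132 147 148 147 149 146 147 147
 148 148 147 147 147 148 146 148 147 147 144  60  24  25  26  22  24  25
  25  45  49 175 199 200 198 198 198 182  70  55  55  54]
```

Call:
move_arm:
  motion:
    - [[0.03, 0, -0.03], 0, 75]
    - [[0.03, 0, -0.03], 0, 65]
    - [[0.03, 0, -0.03], 0, 50]
    - [[0.03, 0, -0.03], 0, 45]
    - [[0.03, 0, -0.03], 0, 45]
    - [[0.03, 0, -0.03], 0, 45]
    - [[0.03, 0, -0.03], 0, 45]
  squeeze: 70

```text
clock: 16.45
tool_pos: [0.5854, 0.1965, 0.1391]
orientation: [0.683, -0.683, 0.183, -0.183]
contact_force: [-2.0, -0.1, 6.4]
width: 0.0512
```

```bash
python3 -c "
from h import *
st=telemetry.get_state();print(st['contact_force'].round(2),st['ft_torque'].round(2),st['width'],st['q'].round(2)); go((.586,.196,.138),60,st)"
```

```text
[-2.02 -0.05  6.44] [-0.07  0.28  0.07] 0.051171077680072764 [-0.86  0.47  0.59  1.78 -0.31  0.98  0.91]
shift [ 0.03  0.04 -0.  ] twist 0.0 from jaw yaw 60.01 tilt [ 3.0e-04 -1.0e+00  1.3e-03] tcp [0.5854 0.1965 0.1391]
```

Call:
move_arm:
  motion:
    - [[0, 0.08, 0], 0, 45]
    - [[0, 0.16, 0], 0, 45]
    - [[0, 0.24, 0], 0, 45]
    - [[0, 0.24, 0], 0, 45]
    - [[0, 0.24, 0], 0, 45]
    - [[0, 0.24, 0], 0, 45]

```text
clock: 16.95
tool_pos: [0.5854, 0.1965, 0.1342]
orientation: [0.684, -0.682, 0.183, -0.183]
contact_force: [-5.0, -1.0, 10.4]
width: 0.0512
```

```bash
cat > s.py <<'E'
from h import *
st=telemetry.get_state();print(st['contact_force'].round(2),st['ft_torque'].round(2),st['width'],st['q'].round(2)); go((.5855,.1965,.133),60,st)
E
python3 s.py
```

```text
[-5.01 -1.05 10.39] [-0.12  0.77  0.05] 0.05123084825498045 [-0.86  0.48  0.59  1.78 -0.32  0.97  0.91]
shift [0.   0.05 0.  ] twist 0.0 from jaw yaw 60.0 tilt [-3.0e-04 -1.0e+00  1.6e-03] tcp [0.5854 0.1965 0.1342]
```

Call:
move_arm:
  motion:
    - [[-0.02, 0.05, 0], 0, 45]
    - [[-0.02, 0.07, 0], 0, 45]
    - [[-0.02, 0.07, 0], -1, 45]
    - [[-0.02, 0.07, 0], -2, 45]
    - [[-0.02, 0.07, 0], -3, 45]
    - [[-0.02, 0.07, 0], -3, 45]
    - [[-0.02, 0.07, 0], -3, 45]

```text
clock: 17.53
tool_pos: [0.5869, 0.1971, 0.1336]
orientation: [0.704, -0.702, 0.072, -0.075]
contact_force: [-1.0, -0.3, 10.9]
width: 0.0515
```

```bash
python3 s.py
```

```text
[-0.96 -0.31 10.94] [-0.09  0.33  0.11] 0.05152797904397538 [-0.8   0.46  0.52  1.78 -0.27  0.96  1.19]
shift [-0.05  0.02 -0.04] twist 3.0 from jaw yaw 78.02 tilt [ 0.0042 -1.      0.0037] tcp [0.5869 0.1971 0.1336]
```

Call:
move_arm:
  motion:
    - [[0, 0.03, 0], -1, 45]
    - [[0, 0.03, 0], -2, 45]
    - [[0, 0.03, 0], -3, 45]
    - [[0, 0.03, 0], -4, 45]
    - [[0, 0.03, 0], -5, 45]
    - [[0, 0.03, 0], -6, 45]
    - [[0, 0.03, 0], -7, 45]
    - [[0, 0.03, 0], -7.4, 45]
    - [[0, 0.03, 0], -7.4, 45]
    - [[0, 0.03, 0], -7.4, 45]

```text
clock: 18.37
tool_pos: [0.5862, 0.1967, 0.1327]
orientation: [0.679, -0.679, -0.199, 0.196]
contact_force: [-2.6, -1.6, 12.3]
width: 0.0511
```

```bash
python3 s.py;  python3 -c "
from h import *
snap('wrist','w17.png')"
```

```text
[-2.59 -1.61 12.27] [-0.23  0.58  0.05] 0.05111636475169301 [-0.67  0.44  0.35  1.78 -0.18  0.95  1.89]
shift [-0.03 -0.01  0.01] twist 10.4 from jaw yaw 122.39 tilt [ 3.8e-03 -1.0e+00 -2.0e-04] tcp [0.5862 0.1967 0.1327]
```

Call:
move_arm:
  motion:
    - [[0, -0.1, 0], 0, 45]
    - [[0, -0.3, 0], 0, 45]
    - [[0, -0.5, 0], 0, 45]
    - [[0, -0.6, 0], 0, 45]
    - [[0, -0.6, 0], 0, 45]
    - [[0, -0.6, 0], 0, 45]

```text
clock: 18.92
tool_pos: [0.5841, 0.1963, 0.1438]
orientation: [-0.679, 0.679, 0.197, -0.198]
contact_force: [1.4, -0.6, -1.0]
width: 0.0516
```

```bash
python3 s.py
```

```text
[ 1.39 -0.64 -1.01] [-0.06 -0.1   0.02] 0.051603491412974406 [-0.68  0.42  0.36  1.77 -0.18  0.98  1.88]
shift [ 0.05  0.43 -0.02] twist 10.4 from jaw yaw 122.41 tilt [-6.e-04 -1.e+00 -3.e-04] tcp [0.5841 0.1963 0.1438]
```

Call:
move_arm:
  motion:
    - [[0.03, -0.2, 0], 0, 45]
    - [[0.04, -0.5, 0], 0, 45]
    - [[0.04, -0.9, 0], 0, 45]
    - [[0.04, -1.3, 0], 0, 45]
    - [[0.04, -1.7, 0], 0, 45]
    - [[0.04, -2, 0], 0, 45]
    - [[0.04, -2.05, 0], 0, 45]
    - [[0.04, -2.05, 0], 0, 45]
    - [[0.04, -2.05, 0], 0, 45]
    - [[0.04, -2.05, 0], 0, 45]
    - [[0.04, -2.05, 0], 0, 45]

```text
clock: 19.83
tool_pos: [0.5846, 0.1969, 0.1947]
orientation: [-0.679, 0.679, 0.197, -0.198]
contact_force: [-0.2, 0.2, -1.1]
width: 0.0517
```

```bash
cat > f.py <<'E'
from h import *
st,im=snap('wrist','w18.png');st2,s=snap('side','s1.png');_,t=snap('top','t1.png')
print(st['contact_force'].round(2),st['width'],st['dq'].round(3)); go((.5855,.1965,.194),122.4,st)
a=cv2.resize(s[150:290,240:420],(540,420),interpolation=cv2.INTER_CUBIC)
b=cv2.resize(t[130:310,220:440],(513,420),interpolation=cv2.INTER_CUBIC)
v=np.hstack([a,b]); cv2.imwrite('pics/f1.png',cv2.resize(v,(800,int(420*800/v.shape[1]))))
i=im.astype(int)
_,Ct=load('top','t1.png')
q=t.astype(int); m=((q.min(2)>100)&(q[...,2]>200)&(q[...,1]>200)&(q[...,2]-q[...,0]<80)); m[:, :310]=0;m[:,420:]=0;m[:150]=0;m[290:]=0
for c in cv2.findContours(m.astype(np.uint8),cv2.RETR_EXTERNAL,cv2.CHAIN_APPROX_NONE)[0]:
    if cv2.contourArea(c)>150:
        W=np.array([onz(Ct,p,.045)[:2] for p in c[:,0]])*1000; print('pale in top view',cv2.minAreaRect(W.astype(np.float32)))
E
python3 f.py
```

```text
[-0.2   0.18 -1.07] 0.05168293440074806 [ 0.001  0.002  0.001 -0.002 -0.    -0.     0.   ]
shift [ 0.02  0.03 -0.03] twist 0.0 from jaw yaw 122.41 tilt [-1.6e-03 -1.0e+00  2.0e-04] tcp [0.5846 0.1969 0.1947]
pale in top view ((606.2503051757812, -133.78370666503906), (69.63975524902344, 60.24671173095703), 21.237356185913086)
```

View pics/f1.png

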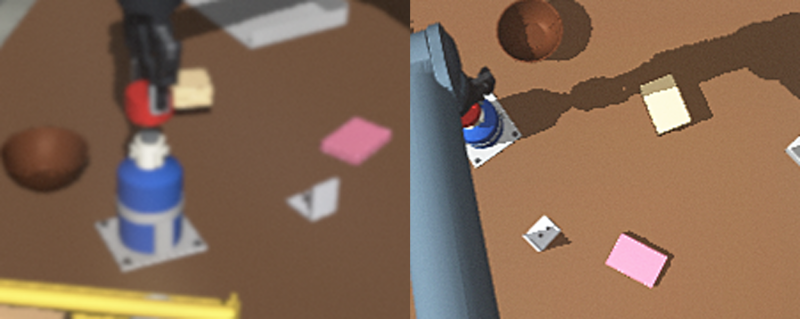

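The side view shows the cap held at crop (150,102) above the open white neck at (150,150). The pile at (190,88), the bowl, the bracket and the pink blank are undisturbed.

```bash
python3 -c "
from workcell import r
print(r.close_job())"
```

```text
the job is handed in; nothing more can be done
None
```

Both pale blanks are stacked on the dark one, and the bottle is open with the cap held above it. I handed the job in at about 20 s of the 72 s allowed.

**Pile:** Before I let go of each blank, the near edges agreed to about 0.5 mm. After letting go, the top blank measured (0.616, -0.129) at yaw 21.0°. The dark base had measured (0.6155, -0.1295) at 21.0°. A last rectangle fit from the top camera was cut off by a shadow (it read 70 x 60 mm), so I gave its centre no weight. Its yaw of 21.2° agreed.

**Cap:** I pressed it at about 11–12 N, turned it 62° anticlockwise and lifted it off with no resistance. It ended level and still, with its underside about 37 mm above the mouth and about 1 mm off the axis where I gripped it. The last picture shows the bare white neck with the cap straight above it.

**Other things:** In the last picture the bowl, bracket and pink blank stood where they were. Only parts of the caddy and dustpan showed, and I saw no contact with either. The highest contact force I read was about 12 N.

**Disagreement:** The fingertips reach about 3 mm beyond the stated TCP at a 59 mm opening. They touched the bench lightly when gripping the second blank, at about 6 N. From where the first blank sat in the hand, they seem to have touched on that grip too.

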